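# Find the full tin of yellow ink

## Robot

A 6-joint arm with a two-finger parallel gripper is mounted at the origin on the work surface. World frame = base frame: x ahead of the robot, y to its left, z up, the work surface at z = 0. Lengths are in m, angles in rad, forces in N, time in s.
With the tool pointing down it reaches from about 0.3 to 0.75 m from the base axis. Payload 8.5 kg.
Tool frame: the origin (TCP) lies between the finger pads; the fingertips stand 22 mm ahead of it and the grasp point (between the pads) lies 3 mm ahead of it; z points along the fingers, y is the line along which they close (so a half turn about z gives the same grasp; the last joint's range is limited). The gripper opens to 85 mm and grips with 20 to 120 N. Pads are 22 mm wide; open, the fingers measure 114 mm over their backs; the gripper's body (76 mm by 85 mm) begins 54 mm behind the grasp point. The pads swing forward as they close: fully open they stand 13 mm farther back than shut.
Start: joints at [-1.437, 0.381, 1.297, -0, 1.464, -0.215], TCP at [0.188, -0.517, 0.253] pointing down, gripper open.
Joint ranges: [-3.11, 3.11], [-0.89, 2.33], [0.22, 2.48], [-1.42, 4.56], [0.17, 2.85], [-2.88, 2.88]. Speed limits (rad/s): [2.39, 2.39, 3.14, 3.14, 3.14, 3.14].

## Interface

Orientations are given as [roll, pitch, yaw] about the fixed x, y, z axes, in that order (R = Rz(yaw) Ry(pitch) Rx(roll)).
In Python, from station import monitor, read_camera, get_calibration, close_job gives the robot as it stands.
- The arm moves only by the tool drive_tool, never from a script. Its argument "steps" is a list of rows, each an object with "translation": the shift along the world's x, y, z in cm, a list of three; "yaw": the turn about the world's z in rad; "jaw": the finger opening in cm, from 0 to 8.54. In form: [{"translation": [dx, dy, dz], "yaw": yaw, "jaw": jaw}, ...]. A call has exactly 5 rows; each row is the pose to reach, as a shift and turn from the pose commanded when the call began; what a row does not reach only later rows make up. A row lasts 1/12 s, in which the tool goes at most 41.7 mm and 7.16 degrees, less where a joint would pass 70% of its speed; a pose out of reach is approached as far as the arm can. A call with a gripper value outside its range is refused whole. The fingers move at their own pace and stop on an object; "force" is the grip in N (left out, the last holds). Time passes only in rows, so rows that repeat a pose let the fingers close, or fill a call up. It gives the time, the measured TCP pose, the force, the opening and the grip force at its end, in the units of the state.
- monitor.get_obs(): the state, without advancing time (a new reading comes with each control period).
- read_camera(name): name is "scene" or "top"; returns the picture (384x512x3 uint8, red, green, blue); there is no depth.
- get_calibration(name): a dict with "vfov" (degrees; the focal length in pixels is half the picture's height over the tangent of half this angle, whatever the lens; pixels are square), "cx", "cy" (the principal point, pixels), "position" and "orientation" of the camera in the world. Camera axes: x right, y down, z forward; pixel columns grow to the right and rows downward; lengths in m; the calibration is good to about 2 mm. A picture is of the moment at which its call begins. get_calibration takes no time and is no camera call.
- close_job(): hands the job in; it is judged then, once.
The state is a dict: "time": time; "qpos": joint angles; "qvel": joint speeds; "joint_torque": joint torques, N m; "tool_pos": TCP position; "tcp_rot": TCP orientation; "ft_force": force on the tool from outside, world axes, zero at the start; "moment": the same for the moment, N m; "finger_gap": opening from 0.0 (shut) to 1.0 (fully open); "grip_force": force on a finger pad.
Only numpy, scipy, OpenCV 4.12 (cv2) and the standard library are available. Lean on these libraries where they do the work, as an engineer would, in place of code of your own. Each camera call takes 0.05 s, during which the arm holds its last target. There are 200 camera calls.

## Task

One of the two yellow ink tins on the bench is full and the other is empty, though they look the same: feel which is full by its weight and set it down upright, wholly on the round blue-topped pan of the bench scale. The empty yellow tin must end up standing where it stood at the start. Set tins down, do not drop or topple them.

Things in the scene. Friction and masses are not known exactly. Their poses are not given: they have to be found in the camera images.
- tin_a: One of two identical-looking yellow ink tins: rigid closed upright cylinder, steel with yellow band and lid, 58 mm diameter, 100 mm tall, on the bench. One is full (0.42-0.58 kg), the other empty (under 0.1 kg); names and looks do not tell which. A 40 N grip is safe. Red and blue tins of the same size stand nearby; centres at least 120 mm apart. Origin: centre of the underside, z up.
- tin_b: The second yellow tin, like tin_a in size and look (58 mm diameter, 100 mm tall), full if tin_a is empty and the reverse. Origin: centre of the underside, z up.
- pan_top (a point): Centre of the top face of the round scale pan: blue with a steel rim, 130 mm diameter, level, its top 50 mm above the bench when unloaded; z up. It moves with the pan. The scale's white base is 170 mm by 160 mm; an ink slab lies on its +y side, with a brayer (about 45 mm tall, 120 mm or more from the pan's centre) on it.
- pan (a joint): How far the sprung scale pan is pressed down, m: 0 unloaded, at most 0.010. About 1 mm for each 0.9 N: the full tin presses it 4.5 to 6.5 mm, the empty one about 1 mm.
Things that resemble listed ones, but are neither listed nor needed, are in the scene too. Leave any orange or turquoise look-alike of the tin_b alone.

How it is judged:
By the outcome, as a careful person would: the job done as asked, in the order asked, and still so for the second after the job is handed in, with the robot touching nothing.
It also fails if it takes over 53 s, if anything falls off the work surface, if the arm or the gripper's body presses on something with over 40 N, if the wrist force passes 120 N, or if a joint passes its speed limit or range.

## Working session

There is one attempt and no reset: what is moved stays moved. The work goes in short steps, Python scripts to look and compute and a tool call to move; the robot and the scene stay as the last step left them, time stands still between calls to the robot, and variables do not carry over. Pictures are saved under pics/ and viewed, at most 10 in all, crops included, and the job is handed in when it is done.

Besides the shell and the picture viewer there is one more tool, called as name(argument=value, ...), one argument or row to a line, values as JSON. drive_tool: Moves the arm, as the interface text tells. Its arguments: {"type":"object","properties":{"steps":{"type":"array"},"force":{"type":"number"}},"required":["steps"]}

```bash
mkdir -p pics; cat > h.py <<'E'
import numpy as np, cv2
from station import monitor, read_camera, get_calibration, close_job
from scipy.spatial.transform import Rotation as R
def cal(n):
    c=get_calibration(n); f=192/np.tan(np.radians(c["vfov"])/2); return c,f
def rot(c):
    o=np.array(c["orientation"],float)
    return o if o.shape==(3,3) else R.from_euler('xyz',o).as_matrix()
def toplane(n,u,v,z):
    c,f=cal(n); d=rot(c)@np.array([(u-c["cx"])/f,(v-c["cy"])/f,1]); p=np.array(c["position"])
    return p+d*(z-p[2])/d[2]
def proj(n,P):
    c,f=cal(n); q=rot(c).T@(np.array(P)-np.array(c["position"])); return q[0]/q[2]*f+c["cx"],q[1]/q[2]*f+c["cy"]
E
python3 - <<'E'
from h import *
for n in("scene","top"):
    im=read_camera(n); cv2.imwrite(f"pics/{n}0.png",cv2.resize(im[:,:,::-1],(800,600),interpolation=cv2.INTER_CUBIC)); np.save(f"pics/{n}0.npy",im); print(n,get_calibration(n))
print(monitor.get_obs())
E
```

```text
scene {'vfov': 47.76902480012359, 'cx': 258.20528139347795, 'cy': 194.74818849798024, 'position': array([ 1.00457152, -0.1797393 ,  0.85264425]), 'orientation': array([-2.60781763, -0.01048622,  1.30614851])}
top {'vfov': 52.60121945911462, 'cx': 255.31101267755832, 'cy': 194.3494590183652, 'position': array([ 0.40243734, -0.07082193,  0.89553988]), 'orientation': array([-2.96150853,  0.02585542, -1.58791596])}
{'time': 0.1, 'qpos': array([-1.43729675e+00,  3.81122324e-01,  1.29818435e+00, -1.94499423e-05,
        1.46361701e+00, -2.15307773e-01]), 'qvel': array([-0.00029667, -0.00125914, -0.00216175,  0.00022674, -0.00188298,
       -0.00075881]), 'joint_torque': array([ 3.33319978e-03, -4.49229026e+01, -2.31656653e+01, -2.10437543e-04,
        3.65402389e-03,  1.32291524e-05]), 'tool_pos': array([ 0.18793313, -0.51663211,  0.2527771 ]), 'tcp_rot': array([-3.14028822e+00, -2.65483615e-04,  3.48809267e-01]), 'ft_force': array([-0.48142238, -0.06522789, -1.32358619]), 'moment': array([0.00193272, 0.0122416 , 0.05506256]), 'grip_force': 0.0, 'finger_gap': 1.0002359831135383}
```

View pics/scene0.png

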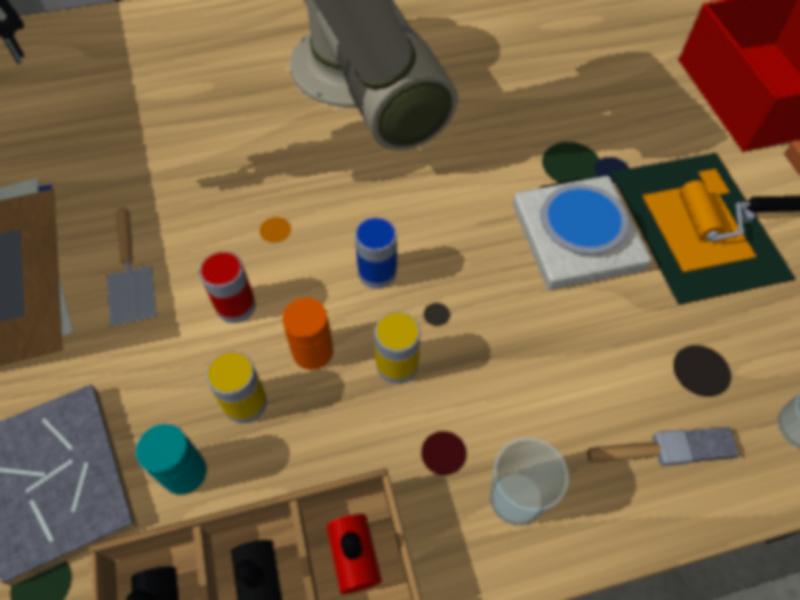

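View pics/top0.png

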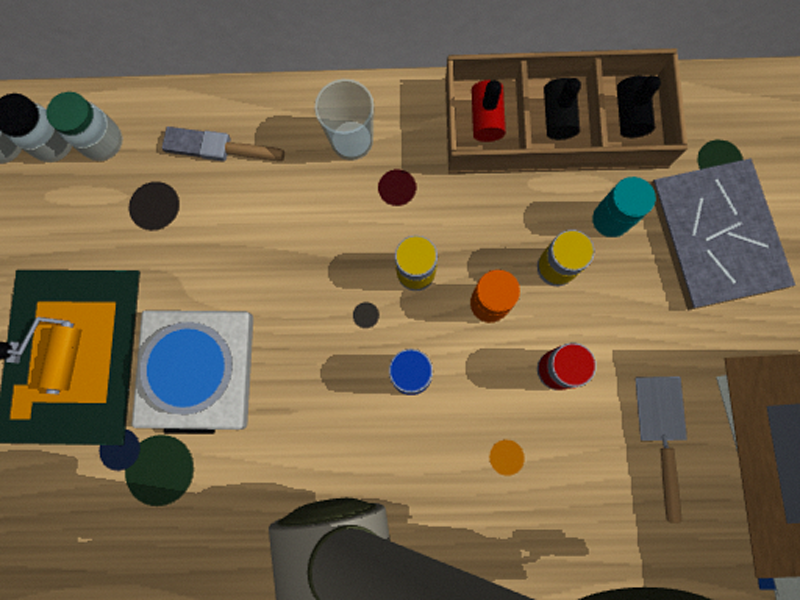

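The scene view shows two yellow tins: lids at (398,333) and (232,371). In the top view the lids are at (416,251) and (571,246). The orange (497,290) and turquoise (631,198) cylinders are look-alikes, and the red (574,365) and blue (411,370) tins are not wanted. The pan is at (186,367) in the top view. I'll confirm with a crop and measure.

```bash
python3 - <<'E'
from h import *
im=np.load("pics/top0.npy")
cv2.imwrite("pics/crop.png",cv2.resize(im[110:265,240:440,::-1],None,fx=3.8,fy=3.8,interpolation=cv2.INTER_CUBIC))
s=1.5625
def lidfit(n,hits,z=.1,hs=(22,33),r=14):
    im=np.load(f"pics/{n}0.npy"); hsv=cv2.cvtColor(im,cv2.COLOR_RGB2HSV)
    for u,v in hits:
        print(n,toplane(n,u/s,v/s,z).round(4))
lidfit("top",[(416,251),(571,246)]); lidfit("scene",[(398,331),(232,371)])
lidfit("top",[(497,290),(631,198),(411,370),(574,365)])
lidfit("top",[(186,367)],.05); lidfit("scene",[(586,217)],.05)
# lid size check: project lid circles with fitted centre
from scipy.optimize import minimize
for n,h in(("top",(416,251)),("top",(571,246)),("scene",(398,331)),("scene",(232,371))):
    im=np.load(f"pics/{n}0.npy"); hsv=cv2.cvtColor(im,cv2.COLOR_RGB2HSV)
    m=((hsv[...,0]>22)&(hsv[...,0]<32)&(hsv[...,1]>200)).astype(np.uint8)
    k,l,st,ce=cv2.connectedComponentsWithStats(m)
    i=l[int(h[1]/s),int(h[0]/s)]; print(n,i,st[i],ce[i],toplane(n,*ce[i],.1).round(4))
E
```

```text
top [ 0.6196 -0.0771  0.1   ]
top [ 0.6215 -0.2857  0.1   ]
scene [ 0.6133 -0.0726  0.1   ]
scene [ 0.6149 -0.282   0.1   ]
top [ 0.5633 -0.1837  0.1   ]
top [ 0.687  -0.3714  0.1   ]
top [ 0.4593 -0.067   0.1   ]
top [ 0.4617 -0.2788  0.1   ]
top [0.473  0.2486 0.05  ]
scene [0.4723 0.256  0.05  ]
top 7 [254 152  24  23 449] [265.71046771 163.02895323] [ 0.6144 -0.0758  0.1   ]
top 6 [354 148  25  24 463] [366.21382289 159.55939525] [ 0.6168 -0.287   0.1   ]
scene 1 [242 201  25  22 438] [253.90410959 211.36073059] [ 0.6118 -0.0739  0.1   ]
scene 2 [134 226  26  24 494] [146.50404858 237.61133603] [ 0.6143 -0.2856  0.1   ]
```

View pics/crop.png

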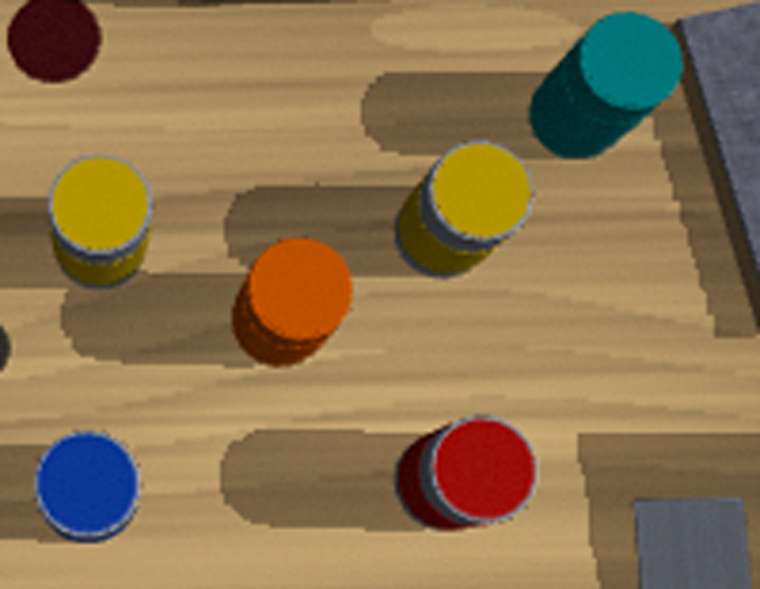

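The crop shows the yellow tins with steel rims at (101,205) and (481,192); the orange and turquoise ones have plain lids. Positions: tin 1 ≈ (0.613,-0.075), tin 2 ≈ (0.616,-0.286), pan ≈ (0.473,0.250). I'll start with tin 2, the nearer one.

drive_tool(
  steps=[
    {"translation":[3.5,1.9,0],"yaw":0,"jaw":8.5},
    {"translation":[7,3.8,0],"yaw":0,"jaw":8.5},
    {"translation":[10.5,5.7,0],"yaw":0,"jaw":8.5},
    {"translation":[14,7.6,0],"yaw":0,"jaw":8.5},
    {"translation":[17.5,9.5,0],"yaw":0,"jaw":8.5},
  ],
  force=35,
)

```text
time: 0.52
tool_pos: [0.3643, -0.4206, 0.2531]
tcp_rot: [-3.141, 0.0, 0.348]
ft_force: [-0.7, -1.4, 0.2]
finger_gap: 0.99
grip_force: 0.0
```

drive_tool(
  steps=[
    {"translation":[3.5,1.9,0],"yaw":0,"jaw":8.5},
    {"translation":[7,3.8,0],"yaw":0,"jaw":8.5},
    {"translation":[10.5,5.7,0],"yaw":0,"jaw":8.5},
    {"translation":[14,7.6,0],"yaw":0,"jaw":8.5},
    {"translation":[17.5,9.5,0],"yaw":0,"jaw":8.5},
  ],
)

```text
time: 0.93
tool_pos: [0.5395, -0.3254, 0.253]
tcp_rot: [-3.141, 0.0, 0.349]
ft_force: [0.4, -0.8, 0.4]
finger_gap: 0.993
grip_force: 0.0
```

drive_tool(
  steps=[
    {"translation":[3.5,1.9,0],"yaw":0,"jaw":8.5},
    {"translation":[7,3.6,-1],"yaw":0,"jaw":8.5},
    {"translation":[7.8,4.1,-4],"yaw":0,"jaw":8.5},
    {"translation":[7.8,4.1,-6],"yaw":0,"jaw":8.5},
    {"translation":[7.8,4.1,-6],"yaw":0,"jaw":8.5},
  ],
)

```text
time: 1.35
tool_pos: [0.6152, -0.2841, 0.1877]
tcp_rot: [-3.134, 0.006, 0.35]
ft_force: [-0.4, 0.3, -0.5]
finger_gap: 0.994
grip_force: 0.0
```

```bash
python3 - <<'E'
from h import *
o=monitor.get_obs(); print(o["tool_pos"],o["tcp_rot"],o["ft_force"])
im=read_camera("scene"); print(proj("scene",[.616,-.286,.1]),proj("scene",o["tool_pos"]))
a=im[130:280,60:260,::-1]
b=read_camera("top")[90:240,280:480,::-1]
cv2.imwrite("pics/c1.png",cv2.resize(np.hstack([a,b]),None,fx=2,fy=2,interpolation=cv2.INTER_CUBIC))
E
```

```text
[ 0.61518733 -0.2840834   0.18771983] [-3.1336971   0.00565586  0.35039284] [-0.41244313  0.32662702 -0.48764055]
(np.float64(146.43782150886472), np.float64(238.4269418609244)) (np.float64(136.73536774974002), np.float64(216.28844269993584))
```

View pics/c1.png

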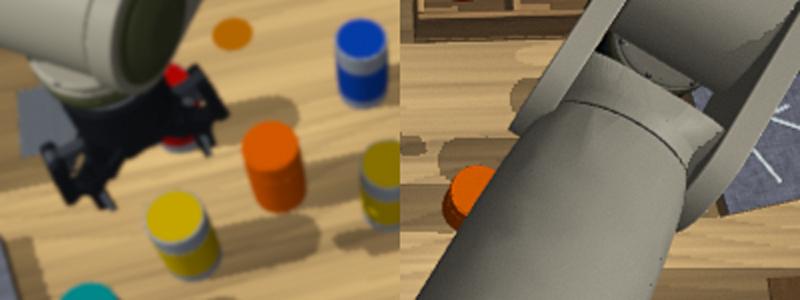

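The view shows the open fingers, tips at (110,205) and (208,150), straddling the line above the yellow lid at (176,218). This matches the projection, so I'll descend and grip.

drive_tool(
  steps=[
    {"translation":[0,0,-3],"yaw":0,"jaw":8.5},
    {"translation":[0,0,-6],"yaw":0,"jaw":8.5},
    {"translation":[0,0,-9],"yaw":0,"jaw":8.5},
    {"translation":[0,0,-11.5],"yaw":0,"jaw":8.5},
    {"translation":[0,0,-12],"yaw":0,"jaw":8.5},
  ],
)

```text
time: 1.87
tool_pos: [0.6147, -0.286, 0.071]
tcp_rot: [-3.138, 0.002, 0.348]
ft_force: [0.1, 0.4, -0.7]
finger_gap: 0.993
grip_force: 0.0
```

drive_tool(
  steps=[
    {"translation":[0,0,0],"yaw":0,"jaw":7.5},
    {"translation":[0,0,0],"yaw":0,"jaw":6.8},
    {"translation":[0,0,0],"yaw":0,"jaw":6.2},
    {"translation":[0,0,0],"yaw":0,"jaw":5.6},
    {"translation":[0,0,0],"yaw":0,"jaw":5},
  ],
)

```text
time: 2.28
tool_pos: [0.6169, -0.2867, 0.0762]
tcp_rot: [3.138, -0.003, 0.349]
ft_force: [-0.6, -1.3, 6.7]
finger_gap: 0.672
grip_force: 36.5
```

drive_tool(
  steps=[
    {"translation":[0,0,0],"yaw":0,"jaw":5},
    {"translation":[0,0,0],"yaw":0,"jaw":5},
    {"translation":[0,0,0],"yaw":0,"jaw":5},
    {"translation":[0,0,0],"yaw":0,"jaw":5},
    {"translation":[0,0,0],"yaw":0,"jaw":5},
  ],
)

```text
time: 2.7
tool_pos: [0.6168, -0.2867, 0.0761]
tcp_rot: [3.138, -0.003, 0.349]
ft_force: [0.1, -0.6, 6.8]
finger_gap: 0.671
grip_force: 36.5
```

drive_tool(
  steps=[
    {"translation":[0,0,1],"yaw":0,"jaw":5},
    {"translation":[0,0,2],"yaw":0,"jaw":5},
    {"translation":[0,0,3],"yaw":0,"jaw":5},
    {"translation":[0,0,3],"yaw":0,"jaw":5},
    {"translation":[0,0,3],"yaw":0,"jaw":5},
  ],
)

```text
time: 3.12
tool_pos: [0.6161, -0.2859, 0.1041]
tcp_rot: [3.141, -0.001, 0.349]
ft_force: [-0.1, 0.9, -5.6]
finger_gap: 0.67
grip_force: 39.2
```

drive_tool(
  steps=[
    {"translation":[0,0,0],"yaw":0,"jaw":5},
    {"translation":[0,0,0],"yaw":0,"jaw":5},
    {"translation":[0,0,0],"yaw":0,"jaw":5},
    {"translation":[0,0,0],"yaw":0,"jaw":5},
    {"translation":[0,0,0],"yaw":0,"jaw":5},
  ],
)

```text
time: 3.53
tool_pos: [0.6159, -0.2858, 0.103]
tcp_rot: [-3.141, 0.0, 0.349]
ft_force: [-0.4, -0.4, -5.4]
finger_gap: 0.669
grip_force: 39.2
```

drive_tool(
  steps=[
    {"translation":[0,0,0],"yaw":0,"jaw":5},
    {"translation":[0,0,0],"yaw":0,"jaw":5},
    {"translation":[0,0,0],"yaw":0,"jaw":5},
    {"translation":[0,0,0],"yaw":0,"jaw":5},
    {"translation":[0,0,0],"yaw":0,"jaw":5},
  ],
)

```text
time: 3.95
tool_pos: [0.616, -0.2858, 0.1033]
tcp_rot: [-3.142, -0.0, 0.349]
ft_force: [-0.5, 0.5, -5.2]
finger_gap: 0.673
grip_force: 39.2
```

The wrist force is about -5.2 N, roughly 0.5 kg, so this is the full tin and the other stays untouched. I'll lift it above its neighbours and carry it to the pan.

drive_tool(
  steps=[
    {"translation":[0,0,2],"yaw":0,"jaw":5},
    {"translation":[0,0,5],"yaw":0,"jaw":5},
    {"translation":[0,0,8],"yaw":0,"jaw":5},
    {"translation":[0,0,11],"yaw":0,"jaw":5},
    {"translation":[0,0,13],"yaw":0,"jaw":5},
  ],
)

```text
time: 4.37
tool_pos: [0.6163, -0.286, 0.2369]
tcp_rot: [3.138, -0.002, 0.349]
ft_force: [1.3, 0.4, -5.3]
finger_gap: 0.667
grip_force: 39.9
```

drive_tool(
  steps=[
    {"translation":[-0.2,1,0.5],"yaw":0,"jaw":5},
    {"translation":[-0.8,3,0.5],"yaw":0,"jaw":5},
    {"translation":[-1.6,6,0.5],"yaw":0,"jaw":5},
    {"translation":[-2.4,9,0.5],"yaw":0,"jaw":5},
    {"translation":[-3.2,12,0.5],"yaw":0,"jaw":5},
  ],
)

```text
time: 4.78
tool_pos: [0.5827, -0.1638, 0.2368]
tcp_rot: [-3.14, 0.001, 0.349]
ft_force: [0.3, 0.5, -5.5]
finger_gap: 0.666
grip_force: 40.1
```

drive_tool(
  steps=[
    {"translation":[-0.8,3,0],"yaw":0,"jaw":5},
    {"translation":[-1.6,6,0],"yaw":0,"jaw":5},
    {"translation":[-2.4,9,0],"yaw":0,"jaw":5},
    {"translation":[-3.2,12,0],"yaw":0,"jaw":5},
    {"translation":[-4,15,0],"yaw":0,"jaw":5},
  ],
)

```text
time: 5.2
tool_pos: [0.5424, -0.0138, 0.2372]
tcp_rot: [-3.14, 0.002, 0.349]
ft_force: [-0.9, 0.9, -5.7]
finger_gap: 0.671
grip_force: 40.1
```

drive_tool(
  steps=[
    {"translation":[-0.8,3,0],"yaw":0,"jaw":5},
    {"translation":[-1.6,6,0],"yaw":0,"jaw":5},
    {"translation":[-2.4,9,0],"yaw":0,"jaw":5},
    {"translation":[-3.2,12,0],"yaw":0,"jaw":5},
    {"translation":[-4,15,0],"yaw":0,"jaw":5},
  ],
)

```text
time: 5.62
tool_pos: [0.5022, 0.1359, 0.2373]
tcp_rot: [-3.141, 0.002, 0.349]
ft_force: [0.7, 0.5, -5.4]
finger_gap: 0.67
grip_force: 40.1
```

drive_tool(
  steps=[
    {"translation":[-0.8,3,0],"yaw":0,"jaw":5},
    {"translation":[-1.6,6,0],"yaw":0,"jaw":5},
    {"translation":[-2.4,9,0],"yaw":0,"jaw":5},
    {"translation":[-3.1,11.4,0],"yaw":0,"jaw":5},
    {"translation":[-3.1,11.8,0],"yaw":0,"jaw":5},
  ],
)

```text
time: 6.03
tool_pos: [0.4702, 0.2556, 0.2372]
tcp_rot: [-3.14, 0.002, 0.353]
ft_force: [0.8, 0.0, -6.2]
finger_gap: 0.67
grip_force: 40.1
```

drive_tool(
  steps=[
    {"translation":[0,-0.4,-1],"yaw":0,"jaw":5},
    {"translation":[0,-0.4,-3],"yaw":0,"jaw":5},
    {"translation":[0,-0.4,-6],"yaw":0,"jaw":5},
    {"translation":[0,-0.4,-8.5],"yaw":0,"jaw":5},
    {"translation":[0,-0.4,-9],"yaw":0,"jaw":5},
  ],
)

```text
time: 6.45
tool_pos: [0.4702, 0.2474, 0.1439]
tcp_rot: [-3.141, 0.009, 0.349]
ft_force: [-0.0, 0.2, -5.7]
finger_gap: 0.674
grip_force: 39.9
```

```bash
python3 - <<'E'
from h import *
o=monitor.get_obs(); print(o["tool_pos"],o["ft_force"],o["grip_force"])
a=read_camera("scene")[70:220,300:500,::-1]; b=read_camera("top")[150:300,40:240,::-1]
cv2.imwrite("pics/c2.png",cv2.resize(np.hstack([a,b]),None,fx=2,fy=2,interpolation=cv2.INTER_CUBIC))
z=o["tool_pos"][2]-.0761; print(z,(np.array(proj("scene",[*o["tool_pos"][:2],z]))-[300,70])*2, (np.array(proj("scene",[.473,.25,.05]))-[300,70])*2)
E
```

```text
[0.47023481 0.24738129 0.14388015] [-0.01797921  0.16665876 -5.71726474] 39.9159175157547
0.06778014505554841 [146.16232492 128.28047198] [145.53545616 139.22966131]
```

View pics/c2.png

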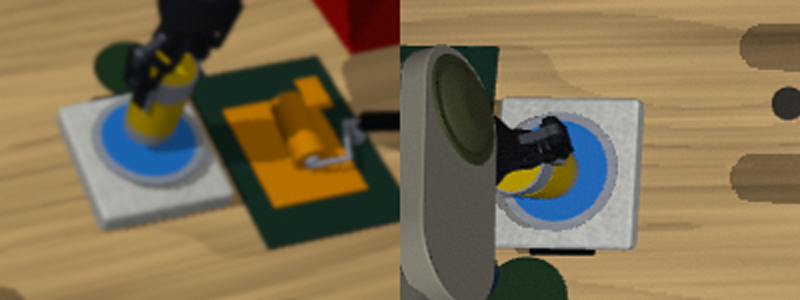

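The tin hangs upright over the middle of the pan, with its base around (148,135) in the left crop and the pan centre at (150,140). I'll lower it slowly.

drive_tool(
  steps=[
    {"translation":[0.1,0,-0.4],"yaw":0,"jaw":5},
    {"translation":[0.2,0,-0.8],"yaw":0,"jaw":5},
    {"translation":[0.2,0,-1.2],"yaw":0,"jaw":5},
    {"translation":[0.2,0,-1.5],"yaw":0,"jaw":5},
    {"translation":[0.2,0,-1.6],"yaw":0,"jaw":5},
  ],
)

```text
time: 6.97
tool_pos: [0.4749, 0.2481, 0.1321]
tcp_rot: [-3.142, 0.0, 0.349]
ft_force: [0.5, 0.9, -5.7]
finger_gap: 0.671
grip_force: 40.1
```

drive_tool(
  steps=[
    {"translation":[0,0,-0.1],"yaw":0,"jaw":5},
    {"translation":[0,0,-0.2],"yaw":0,"jaw":5},
    {"translation":[0,0,-0.3],"yaw":0,"jaw":5},
    {"translation":[0,0,-0.4],"yaw":0,"jaw":5},
    {"translation":[0,0,-0.4],"yaw":0,"jaw":5},
  ],
)

```text
time: 7.38
tool_pos: [0.4749, 0.2481, 0.1282]
tcp_rot: [-3.142, 0.0, 0.349]
ft_force: [-0.2, -0.4, -5.5]
finger_gap: 0.673
grip_force: 40.1
```

drive_tool(
  steps=[
    {"translation":[0,0,-0.1],"yaw":0,"jaw":5},
    {"translation":[0,0,-0.2],"yaw":0,"jaw":5},
    {"translation":[0,0,-0.3],"yaw":0,"jaw":5},
    {"translation":[0,0,-0.4],"yaw":0,"jaw":5},
    {"translation":[0,0,-0.4],"yaw":0,"jaw":5},
  ],
)

```text
time: 7.8
tool_pos: [0.475, 0.2482, 0.1243]
tcp_rot: [-3.142, -0.0, 0.349]
ft_force: [-0.5, -0.3, -3.6]
finger_gap: 0.666
grip_force: 40.1
```

drive_tool(
  steps=[
    {"translation":[0,0,-0.1],"yaw":0,"jaw":5},
    {"translation":[0,0,-0.2],"yaw":0,"jaw":5},
    {"translation":[0,0,-0.2],"yaw":0,"jaw":5},
    {"translation":[0,0,-0.2],"yaw":0,"jaw":5},
    {"translation":[0,0,-0.2],"yaw":0,"jaw":5},
  ],
)

```text
time: 8.22
tool_pos: [0.475, 0.2481, 0.1225]
tcp_rot: [3.142, -0.0, 0.349]
ft_force: [-0.4, 0.9, -2.4]
finger_gap: 0.672
grip_force: 40.2
```

drive_tool(
  steps=[
    {"translation":[0,0,-0.1],"yaw":0,"jaw":5},
    {"translation":[0,0,-0.2],"yaw":0,"jaw":5},
    {"translation":[0,0,-0.2],"yaw":0,"jaw":5},
    {"translation":[0,0,-0.2],"yaw":0,"jaw":5},
    {"translation":[0,0,-0.2],"yaw":0,"jaw":5},
  ],
)

```text
time: 8.63
tool_pos: [0.475, 0.2481, 0.1204]
tcp_rot: [-3.142, -0.0, 0.349]
ft_force: [-0.9, -1.0, 0.7]
finger_gap: 0.666
grip_force: 40.4
```

drive_tool(
  steps=[
    {"translation":[0,0,0],"yaw":0,"jaw":5},
    {"translation":[0,0,0],"yaw":0,"jaw":5},
    {"translation":[0,0,0],"yaw":0,"jaw":5},
    {"translation":[0,0,0],"yaw":0,"jaw":5},
    {"translation":[0,0,0],"yaw":0,"jaw":5},
  ],
)

```text
time: 9.05
tool_pos: [0.475, 0.2481, 0.1203]
tcp_rot: [-3.142, -0.0, 0.349]
ft_force: [-0.5, -1.3, -0.5]
finger_gap: 0.671
grip_force: 40.4
```

The load is now on the pan. Next I release, then retreat upwards.

drive_tool(
  steps=[
    {"translation":[0,0,0],"yaw":0,"jaw":5.9},
    {"translation":[0,0,0],"yaw":0,"jaw":6.4},
    {"translation":[0,0,0],"yaw":0,"jaw":7.2},
    {"translation":[0,0,0],"yaw":0,"jaw":8.2},
    {"translation":[0,0,0],"yaw":0,"jaw":8.5},
  ],
)

```text
time: 9.47
tool_pos: [0.4751, 0.2482, 0.1204]
tcp_rot: [-3.142, -0.0, 0.349]
ft_force: [-0.8, 0.6, -0.4]
finger_gap: 0.998
grip_force: 0.0
```

drive_tool(
  steps=[
    {"translation":[0,0,0],"yaw":0,"jaw":8.5},
    {"translation":[0,0,0],"yaw":0,"jaw":8.5},
    {"translation":[0,0,0],"yaw":0,"jaw":8.5},
    {"translation":[0,0,0],"yaw":0,"jaw":8.5},
    {"translation":[0,0,0.5],"yaw":0,"jaw":8.5},
  ],
)

```text
time: 9.88
tool_pos: [0.4746, 0.248, 0.1248]
tcp_rot: [-3.141, 0.002, 0.349]
ft_force: [-0.6, 1.0, -0.5]
finger_gap: 0.994
grip_force: 0.0
```

drive_tool(
  steps=[
    {"translation":[0,0,2],"yaw":0,"jaw":8.5},
    {"translation":[0,0,4.5],"yaw":0,"jaw":8.5},
    {"translation":[0,0,7.5],"yaw":0,"jaw":8.5},
    {"translation":[0,0,10.5],"yaw":0,"jaw":8.5},
    {"translation":[0,0,13.5],"yaw":0,"jaw":8.5},
  ],
)

```text
time: 10.3
tool_pos: [0.4746, 0.2481, 0.2623]
tcp_rot: [3.142, -0.0, 0.349]
ft_force: [0.2, 0.2, -0.8]
finger_gap: 0.992
grip_force: 0.0
```

drive_tool(
  steps=[
    {"translation":[0,-3,0],"yaw":0,"jaw":8.5},
    {"translation":[0,-6,0],"yaw":0,"jaw":8.5},
    {"translation":[0,-9,0],"yaw":0,"jaw":8.5},
    {"translation":[0,-12,0],"yaw":0,"jaw":8.5},
    {"translation":[0,-15,0],"yaw":0,"jaw":8.5},
  ],
)

```text
time: 10.72
tool_pos: [0.4746, 0.0969, 0.2608]
tcp_rot: [3.141, -0.0, 0.349]
ft_force: [-0.0, -0.1, -0.8]
finger_gap: 0.998
grip_force: 0.0
```

```bash
python3 - <<'E'
from h import *
im=read_camera("scene"); cv2.imwrite("pics/c3.png",cv2.resize(im[60:300,100:512,::-1],None,fx=1.9,fy=1.9,interpolation=cv2.INTER_CUBIC))
print(monitor.get_obs()["ft_force"])
E
```

```text
[ 2.92108572 -3.55168978  0.58658445]
```

View pics/c3.png

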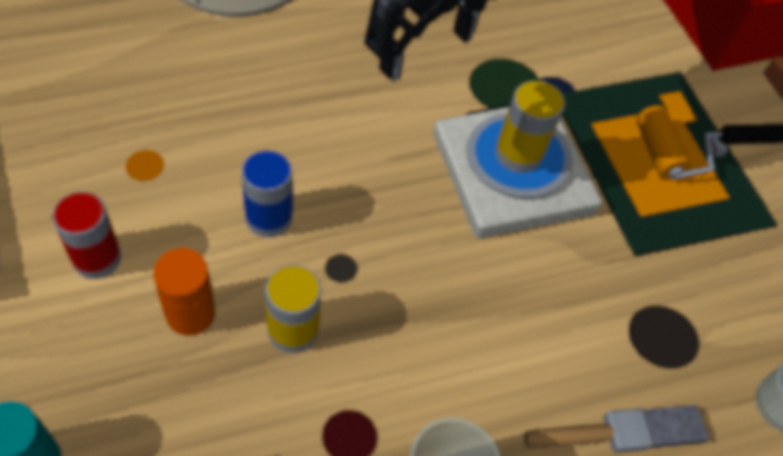

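The full tin stands upright in the middle of the pan (525,150). The other yellow tin (293,310) hasn't moved, and the arm is clear.

```bash
python3 -c "
from station import close_job; print(close_job())"
```

```text
the job is handed in; nothing more can be done
None
```

The full yellow tin (about 0.5 kg, felt at the wrist) is standing upright in the middle of the scale pan; I never touched the other yellow tin, so it stands where it started, and the job was handed in at about 11 s.

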